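# Put the red study away in the drawer

## Robot

A 7-joint arm with a two-finger parallel gripper is mounted at the origin on the work surface. World frame = base frame: x ahead of the robot, y to its left, z up, the work surface at z = 0. Lengths are in m, angles in degrees, forces in N, time in s.
With the tool pointing down it reaches from about 0.4 to 0.85 m from the base axis. Payload 4.4 kg.
Tool frame: the origin (TCP) lies on the centre line of the jaws, within the pads' length; the fingertips stand 22 mm ahead of it and the grasp point (between the pads) lies 3 mm ahead of it; z points along the fingers, y is the line along which they close (so a half turn about z gives the same grasp; the last joint's range is limited). The gripper opens to 94 mm and grips with 3 to 60 N. Pads are 16 mm wide; open, the fingers measure 119 mm over their backs; the gripper's body (75 mm by 177 mm) begins 78 mm behind the grasp point.
Start: joints at [72.319, 36.005, 2.206, 86.941, -1.547, 57.084, -1.146], TCP at [0.156, -0.631, 0.227] pointing down, gripper open.
Joint ranges: [-175.42, 175.42], [-21.48, 121.26], [-71.46, 75.88], [10.55, 141.38], [-63.04, 243.04], [13.31, 113.54], [-168.57, 168.57]. Speed limits (degrees/s): [147.25, 147.25, 180, 180, 180, 180, 180].

## Interface

Orientations are given as a 3x3 rotation matrix whose columns are the frame's x, y, z axes.
In Python, from cell import arm, sense, viewer, workorder gives the robot as it stands. Calls block until the motion is done:
- arm.goto(position, orientation): joint-space move of the TCP to a pose.
- arm.servo_line(position, rot=None, vel=0.15, stop_force=None): straight line of the TCP; rot=None keeps the orientation; vel is the mean speed in m/s. With stop_force (N) it stops when the force on the tool has changed by that much, and returns True; else False.
- arm.set_joints(angles): joint-space move.
- arm.move_gripper(opening, grasp_force=None): finger opening in m; grasp_force is the grip in N (None keeps the last); returns when the fingers have stopped.
- arm.sleep(seconds).
- arm.solve_ik(position, orientation): joint angles nearest the present ones, or None.
- sense(): the state.
- viewer.snapshot(name): name is "scene" or "top" or "wrist"; returns a dict with "pixels" (400x640x3 uint8, blue, green, red), "mtx" (3x3 intrinsics, pixels), "distortion" ([k1, k2, p1, p2, k3] as OpenCV has them; the pictures are not rectified), "world_from_camera" (4x4, takes a point from camera to world coordinates). Camera axes: x right, y down, z forward; pixel columns grow to the right and rows downward; lengths in m; the calibration is good to about 2 mm. A picture is of the moment at which its call begins. There is no depth.
A pose or a line that the arm cannot do raises arm.Unreachable and nothing moves.
- workorder.finish_job(): hands the job in; it is judged then, once.
The state is a dict: "t": time; "qpos": joint angles; "dq": joint speeds; "joint_torque": joint torques, N m; "tcp_pos": TCP position; "orientation": TCP orientation; "contact_force": force on the tool from outside, world axes, zero at the start; "moment": the same for the moment, N m; "opening": finger opening in m; "finger_force": force on a finger pad.
Only numpy, scipy, OpenCV 4.12 (cv2) and the standard library are available. Lean on these libraries where they do the work, as an engineer would, in place of code of your own. Each camera call takes 0.05 s, during which the arm holds its last target. There are 200 camera calls.

## Task

Take the small red painted panel out of the rack, lay it flat in the empty wide bay of the open drawer with its painted side facing up (lay it down, do not drop it from high up), let go of it, and then push the drawer fully home until its catch seats. Leave the other two panels standing in the rack and the jar standing on the cabinet.

Things in the scene. Friction and masses are not known exactly. Their poses are not given: they have to be found in the camera images.
- panel: Red painted wooden panel, 0.1 kg: 120 mm long (x), 12 mm thick (y), 100 mm high (z). It starts standing on a long edge in one of the rack's slots, its top 112 mm above the table. Origin: middle of the 120 x 12 mm face it stands on. Its +y points out of the painted face (red with black, ochre and cream patches); its edges are red; its back (-y) is bare plywood
- panel_center (a point): Centre of the red panel (50 mm above its origin along its z); axes as the panel's
- rack: Wooden panel rack fixed to the table: base plate 150 x 220 x 12 mm with three slots along its x, 70 mm apart along its y (at y = -70, 0, 70 mm); each slot is 15 mm wide between two upright ribs 110 mm long and 30 mm high (rib tops 42 mm above the table). Origin: centre of its underside
- panel_teal: Teal panel of the same size standing in another slot of the rack; leave it there. Origin and axes as the red panel's
- panel_ochre: Ochre-yellow panel of the same size standing in another slot of the rack; leave it there. Origin and axes as the red panel's
- cabinet: Low plywood cabinet fixed to the table, 240 mm deep (x, from its white drawer front to its back), 270 mm wide (y), 110 mm high. Origin: centre of its underside; its +x axis points from the front to the back, the drawer opens along its -x. The drawer slides in a box whose roof is 98 to 110 mm above the table
- drawer (a joint): How far the drawer stands open, in m: 0 fully home, 0.185 fully out; it starts about 0.145 to 0.175 open. About 19 mm before home it meets a sprung catch that must be overcome with roughly 8 N; once past it (about 7 mm open) the catch pulls the drawer home and holds it there
- drawer_front (a point): Point on the outer face of the white drawer front (270 mm wide, 6 to 96 mm above the table, 15 mm thick), mid-width, 75 mm above the table; moves with the drawer, axes as the cabinet's (push along +x). An aluminium lip pull (90 mm wide, 28 to 40 mm above the table) stands 14 mm out of the face below this point
- bay (a point): Point on the floor (36 mm above the table) of the drawer's wide empty bay: mid-width, 75 mm behind the bay's front wall; moves with the drawer, axes as the cabinet's. Bay 150 mm wide (y), 193 mm long (x), open to above over the drawer's opening less 6 mm. Walls 49 mm above its floor; divider on its +y side 40 mm, beyond it a narrow bay with a flat red tin
- jar: Glass jar with black lid, 60 mm diameter, 85 mm high, standing about the middle of the cabinet top. Origin: centre of its underside
Things that resemble listed ones, but are neither listed nor needed, are in the scene too. There is more than one size of the panel; the one meant has the size given above.

How it is judged (in metres and radians):
On the way, in this order (a step that is already met when the one before it is completed fails the run):
1. the red panel lies flat on the floor of the wide bay, painted side up, and the gripper no longer touches it (angle between panel's own y axis and vertical below 0.12 rad and z of panel_center in the frame of bay between 0 and 0.014 m and x of panel_center in the frame of bay between -0.045 and 0.085 m and y of panel_center in the frame of bay between -0.05 and 0.05 m and contact force between the fingers and panel below 0.3 N), for 0.2 s.
2. the drawer is fully home, past its catch (value of joint drawer below 0.003 m), for 0.3 s.
At the end, for the whole second after the job is handed in: The drawer is fully home (less than 3 mm open) and inside it the red panel lies at rest, flat on the floor of the wide bay (within 0.12 rad, its centre less than 14 mm above the bay floor, inside the bay's walls), painted side up (angle between panel's own y axis and vertical below 0.12 rad and z of panel_center in the frame of bay between 0 and 0.014 m and x of panel_center in the frame of bay between -0.045 and 0.085 m and y of panel_center in the frame of bay between -0.05 and 0.05 m and value of joint drawer below 0.003 m and linear speed of panel below 0.02 m/s); the robot touches nothing.
It fails at once if one of the other two panels is pulled from its slot or knocked over (moved more than 30 mm) (distance of any of panel_teal, panel_ochre from where it was at the start of the episode above 0.03 m).
It fails at once if the jar on the cabinet is knocked over or off (angle between jar's own z axis and vertical above 0.5 rad or height (world z) of jar below 0.09 m).
It fails at once if the red panel is dropped or flung (faster than 1.6 m/s, a fall of about 13 cm) (linear speed of panel above 1.6 m/s).
It also fails if it takes over 51 s, if anything falls off the work surface, if the arm or the gripper's body presses on something with over 40 N, if the wrist force passes 120 N, or if a joint passes its speed limit or range.

## Working session

There is one attempt and no reset: what is moved stays moved. The work goes in short steps, each a Python script; the robot and the scene stay as the last script left them, time stands still between calls to the robot, and variables do not carry over. Pictures are saved under pics/ and viewed, at most 10 in all, crops included, and the job is handed in when it is done.

```bash
mkdir -p pics; ls; python3 - <<'E'
from cell import arm,sense,viewer
import cv2,numpy as np
for n in("scene","top"):
    s=viewer.snapshot(n);cv2.imwrite(f"pics/{n}0.png",s["pixels"]);print(n,np.round(s["mtx"],1).tolist(),s["distortion"],np.round(s["world_from_camera"],3).tolist())
    np.savez(f"{n}0.npz",K=s["mtx"],D=s["distortion"],T=s["world_from_camera"])
print(sense()["t"])
E
```

```text
pics
scene [[397.7, 0.0, 320.0], [0.0, 397.7, 203.9], [0.0, 0.0, 1.0]] [-0.02909539  0.          0.          0.          0.        ] [[0.636, 0.656, -0.405, 0.865], [0.772, -0.547, 0.325, -0.409], [-0.009, -0.519, -0.855, 0.927], [0.0, 0.0, 0.0, 1.0]]
top [[420.5, 0.0, 312.4], [0.0, 420.5, 198.8], [0.0, 0.0, 1.0]] [0.0214077 0.        0.        0.        0.       ] [[0.028, -0.996, 0.087, 0.398], [-1.0, -0.028, 0.003, -0.081], [-0.0, -0.087, -0.996, 1.156], [0.0, 0.0, 0.0, 1.0]]
0.1
```

View pics/scene0.png

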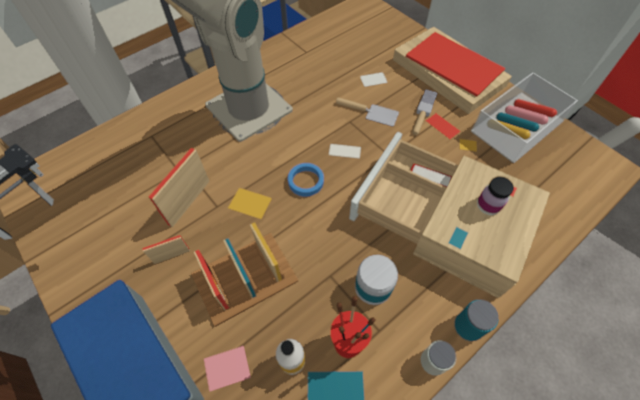

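View pics/top0.png

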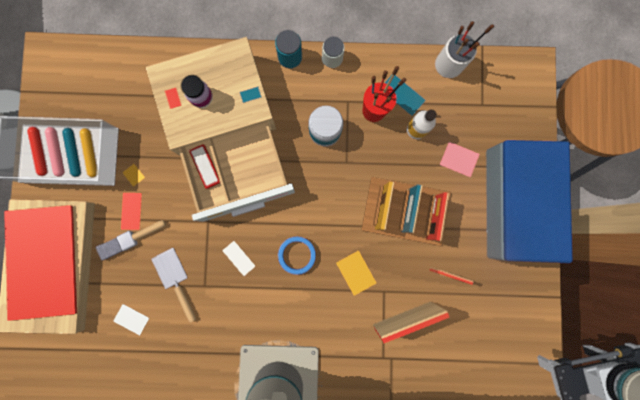

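The scene and top pictures show three red-edged pieces. In the top picture they are the one in the rack (440,215), a big one standing free (412,322), and a small one standing free (455,276). The one in the rack's end slot fits, since it is the same size as the teal and ochre panels. I'll confirm that in an enlarged crop, with the cabinet beside it.

```bash
python3 - <<'E'
import cv2,numpy as np
t=cv2.imread("pics/top0.png");s=cv2.imread("pics/scene0.png")
a=cv2.resize(t[170:250,355:460],None,fx=7,fy=7,interpolation=cv2.INTER_CUBIC)
cv2.imwrite("pics/rackcrop.png",a)
b=cv2.resize(t[30:225,140:300],None,fx=3,fy=3,interpolation=cv2.INTER_CUBIC)
c=cv2.resize(s[215:325,185:305],None,fx=2.6,fy=2.6,interpolation=cv2.INTER_CUBIC)
o=np.zeros((585,480+312,3),np.uint8);o[:,:480]=b;o[:286,480:]=c;cv2.imwrite("pics/cabcrop.png",o)
E
```

```text
(no output)
```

View pics/rackcrop.png

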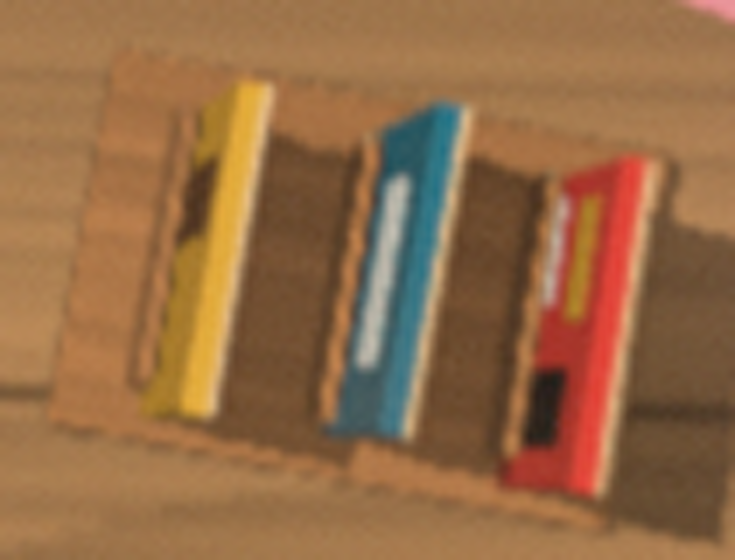

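View pics/cabcrop.png

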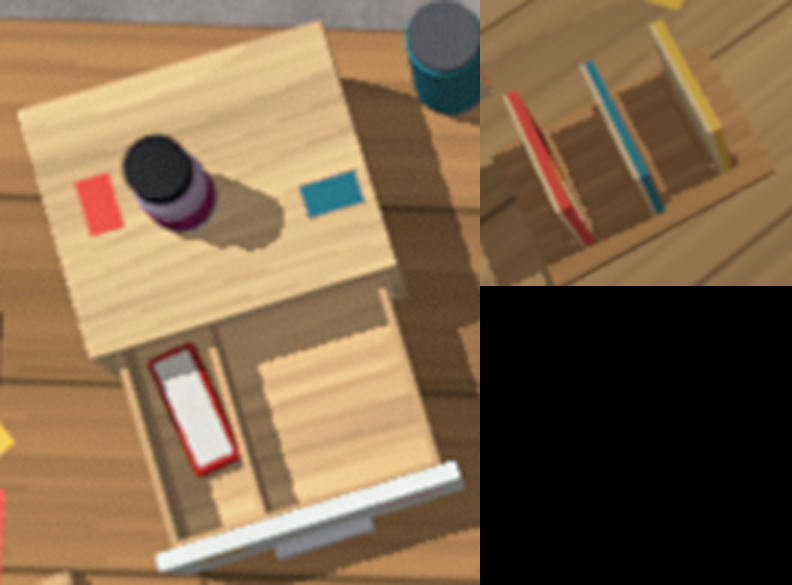

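The crop confirms the red panel in the rack's end slot. It has red edges, cream, ochre and black patches on the face towards +y, and the same length as its neighbours. Its top edge runs from about (446.6,192.6) to (438.9,240.4) in the top picture. I also read off the cabinet's top corners and the drawer front's top edge. Next I turn these into positions.

```bash
cat > h.py <<'E'
import numpy as np,cv2
def px2w(cal,px,z):
    K,D,T=cal["K"],cal["D"],cal["T"]
    u=cv2.undistortPoints(np.array(px,float).reshape(-1,1,2),K,D).reshape(-1,2)
    d=np.c_[u,np.ones(len(u))]@T[:3,:3].T
    return T[:3,3]+d*((z-T[2,3])/d[:,2])[:,None]
E
python3 - <<'E'
from h import *
np.set_printoptions(precision=4,suppress=True)
t=np.load("top0.npz");s=np.load("scene0.npz")
c=lambda p,f,o:np.array(p)/f+np.array(o)
r=px2w(t,c([(641,158),(587,493)],7,(355,170)),.112)
print("red",r,r.mean(0),np.linalg.norm(r[0]-r[1]),np.degrees(np.arctan2(*(r[0]-r[1])[1::-1])))
r=px2w(s,c([(513,94),(587,242)],2.6,(185-480/2.6,215)),.112);print("red scene",r,r.mean(0))
k=px2w(t,c([(20,113),(322,22),(400,268),(92,357)],3,(140,30)),.11)
print("cab",k,"edges",[np.linalg.norm(k[i]-k[(i+1)%4]) for i in range(4)],k.mean(0))
x=(k[0]+k[1]-k[2]-k[3])[:2];y=(k[0]-k[1]+k[3]-k[2])[:2]
print("yaw from x",np.degrees(np.arctan2(x[1],x[0])),"from y",np.degrees(np.arctan2(-y[0],y[1])))
f=px2w(t,c([(157,553),(160,570),(457,462),(462,480)],3,(140,30)),.096);print("front",f,np.linalg.norm(f[1]-f[3]))
X=x/np.linalg.norm(x);print("along cab x rel cab centre",(f-k.mean(0))[:,:2]@X, "cab front",(k-k.mean(0))[:,:2]@X)
E
```

```text
red [[ 0.513  -0.4114  0.112 ]
 [ 0.3939 -0.3925  0.112 ]] [ 0.4535 -0.4019  0.112 ] 0.12063553449526926 -9.037459896684961
red scene [[ 0.3982 -0.3897  0.112 ]
 [ 0.5492 -0.4104  0.112 ]] [ 0.4737 -0.4     0.112 ]
cab [[0.8124 0.3542 0.11  ]
 [0.9005 0.101  0.11  ]
 [0.6878 0.0267 0.11  ]
 [0.6041 0.2819 0.11  ]] edges [np.float64(0.2681142431167347), np.float64(0.2253686195659794), np.float64(0.2686184018077532), np.float64(0.22042840937796077)] [0.7512 0.191  0.11  ]
yaw from x 19.19696755144535 from y 18.673052466048706
front [[ 0.4419  0.2231  0.096 ]
 [ 0.4277  0.2199  0.096 ]
 [ 0.5258 -0.026   0.096 ]
 [ 0.5106 -0.0307  0.096 ]] 0.26391555916856346
along cab x rel cab centre [-0.2815 -0.296  -0.2842 -0.3001] cab front [ 0.1114  0.1115 -0.1139 -0.109 ]
```

```bash
cat >> h.py <<'E'
yaw=np.radians(18.9)
X=np.array([np.cos(yaw),np.sin(yaw),0]);Y=np.array([-np.sin(yaw),np.cos(yaw),0]);Z=np.array([0,0,1.])
BOX=np.array([.7512,.191,0])       # centre of cabinet box (225 deep)
def cab(x,y,z): return BOX+X*(x-.0075)+Y*y+Z*z   # cabinet frame -> world
E
python3 - <<'E'
from h import *
from cell import sense,arm
t=np.load("top0.npz")
c=lambda p,f,o:np.array(p)/f+np.array(o)
for n,p,z in (("divider",(268,510),.076),("divider2",(222,352),.076),("rwall inner",(432,458),.085),("rwall2",(385,318),.085),("frontcorners",(160,570),.096),("fc",(462,480),.096)):
    w=px2w(t,[c(p,3,(140,30))],z)[0]-BOX;print(n,w@X+.0075,w@Y)
# feasibility
def R(elev):  # tool pointing along cab +x and down by elev, closing axis ~ panel normal
    e=np.radians(elev);z=X*np.cos(e)-Z*np.sin(e);up=X*np.sin(e)+Z*np.cos(e)
    return z,up
d=np.radians(-9.04)
L=np.array([np.cos(d),np.sin(d),0]);N=np.array([-np.sin(d),np.cos(d),0])
for sgn in(1,-1):
    y=sgn*N;G=np.c_[np.cross(y,-Z),y,-Z]
    print("grasp",sgn,arm.solve_ik([.4535,-.4019,.105],G),arm.solve_ik([.4535,-.4019,.28],G))
    for el in(90,35,40,50):
        z,up=R(el);y=sgn*up;P=np.c_[np.cross(y,z),y,z]
        bottom=cab(-.125,-.03,.036);print(el,arm.solve_ik(bottom-z*.095,P),arm.solve_ik(bottom-z*.095+Z*.15,P))
    y=sgn*Y;P=np.c_[np.cross(y,-Z),y,-Z]
    for x in(-.32,-.11):print("push",arm.solve_ik(cab(x,0,.07),P))
E
```

```text
divider -0.2648363697625939 0.03493376873626737
divider2 -0.12103876994243401 0.034239341110812706
rwall inner -0.2649267914806137 -0.11278781325389049
rwall2 -0.13656691972653273 -0.10960306087124014
frontcorners -0.28919321816280025 0.13207628651112474
fc -0.29190624094047973 -0.13182532750186932
grasp 1 [ 59.85919365  45.20187325 -34.88306665  99.75493028  34.260228
  46.12688216  89.38670261] [ 63.45788302  33.99700765 -40.88102169  89.7333222   23.76721665
  65.23528035  98.2999286 ]
90 [  1.12109613  43.78933958 -24.54511344  92.08497357  22.3692958
  49.05593861 -13.31796804] [  5.75267213  36.03300864 -33.28615022  82.91697358  20.50749979
  67.15285799 -11.57532696]
35 None None
40 None None
50 [  29.50255816   54.99550296  -60.66254463  138.5262      137.59177668
   51.1038843  -115.40014911] [  34.70271988   28.5208127   -60.07428484  131.6684424   115.12470199
   22.6959606  -102.89582412]
push [ 12.3597435   41.68370116 -40.05627185 125.02839548  53.26622354
  32.27657776  40.56890424]
push [ 11.01267199  56.65918637 -50.40546462  91.6224242   50.30679912
  56.78374129  52.88416116]
grasp -1 [ 34.45934896  41.32519561   7.16553948 100.54942791  -7.58769601
  38.59346984 -53.24329647] [ 33.79862929  29.51049575   8.09737928  90.65741691  -4.58802695
  60.15699356 -55.89633489]
90 [ -26.77420075   44.076468     23.60361354   93.00697552  -22.15696216
   47.6056819  -155.09339784] [ -44.99520216   47.35198238   65.58657203   84.56078268  -43.6025268
   76.20673467 -137.12339931]
35 None None
40 None None
50 [ 29.50255816  54.99550296 -60.66254463 138.5262     137.59177668
  51.1038843   64.59985089] [ 34.70271988  28.5208127  -60.07428484 131.6684424  115.12470199
  22.6959606   77.10417588]
push [-16.74229289  36.32904808   3.2941377  125.82602278  -6.32708631
  17.99272792 -79.16742224]
push [-17.51504646  47.33499247   2.81429902  92.56458411  -3.20791712
  40.17916781 -84.25492301]
```

```bash
cat >> h.py <<'E'
def place_pose(el,sgn,lift=0,x=-.187,y=.028,d=.093,head=0):
    e,h=np.radians(el),np.radians(head)
    f=Y*np.cos(h)+X*np.sin(h)
    z=f*np.cos(e)-Z*np.sin(e);up=f*np.sin(e)+Z*np.cos(e);yy=sgn*up
    return cab(x,y,.037+lift)-z*d, np.c_[np.cross(yy,z),yy,z]
d_=np.radians(-9.04);N=np.array([-np.sin(d_),np.cos(d_),0])
def grasp_R(sgn): y=sgn*N;return np.c_[np.cross(y,-Z),y,-Z]
E
python3 - <<'E'
from h import *
from cell import arm
np.set_printoptions(precision=0,suppress=True)
for sgn in(1,-1):
  for el in(30,35,40,50,60,75,90):
   for head in(0,-15,15):
    print(sgn,el,head,*[arm.solve_ik(*place_pose(el,sgn,l,head=head)) for l in(0,.15)])
E
```

```text
1 30 0 [ 43.  79. -61.  81.   6.  67. 108.] [ 43.  66. -61.  81.  -5.  74. 106.]
1 30 -15 [ 33.  82. -61.  65.  10.  86. 113.] [ 33.  70. -61.  65.   0.  92. 109.]
1 30 15 [ 48.  72. -52.  97.  -9.  47. 116.] [ 50.  59. -56.  97. -16.  56. 111.]
1 35 0 [ 42.  76. -61.  84.   9.  64. 105.] [ 42.  62. -61.  83.  -3.  72. 104.]
1 35 -15 [ 33.  78. -61.  69.  12.  82. 111.] [ 33.  67. -61.  68.   2.  89. 108.]
1 35 15 [ 46.  68. -52.  99.  -7.  44. 112.] [ 48.  55. -57.  98. -14.  54. 106.]
1 40 0 [ 41.  72. -61.  87.  11.  61. 102.] [ 41.  59. -61.  84.  -0.  70. 101.]
1 40 -15 [ 33.  75. -61.  73.  14.  78. 109.] [ 33.  63. -61.  70.   5.  87. 107.]
1 40 15 [ 45.  65. -52. 101.  -4.  42. 107.] [ 47.  52. -57.  98. -10.  53. 102.]
1 50 0 [ 39.  66. -61.  92.  17.  56.  93.] [ 38.  53. -61.  87.   5.  67.  95.]
1 50 -15 [ 32.  69. -61.  80.  19.  71. 103.] [ 31.  57. -61.  75.   9.  81. 103.]
1 50 15 [ 39.  57. -49. 104.  -0.  38.  98.] [ 44.  47. -60.  99.  -1.  52.  89.]
1 60 0 [ 35.  60. -61.  96.  25.  53.  83.] [ 35.  47. -61.  89.  11.  65.  88.]
1 60 -15 [ 30.  63. -61.  87.  25. 
[... 1685 characters left out ...]
22.  67. -62.]
-1 60 -15 [ 10.  50. -18.  88. -13.  60. -51.] [ 10.  40. -18.  81. -15.  76. -56.]
-1 60 15 [ 15.  43. -17. 106. -29.  39. -60.] [ 13.  31. -13.  99. -28.  57. -68.]
-1 75 0 [  0.  40. -12. 101. -11.  42. -72.] [  4.  30. -17.  93.  -7.  61. -79.]
-1 75 -15 [  1.  42. -14.  97.  -6.  48. -63.] [  4.  33. -19.  88.  -4.  66. -67.]
-1 75 15 [ -1.  38.  -9. 106. -16.  36. -81.] [  3.  27. -15.  97. -10.  55. -91.]
-1 90 0 [-15.  37.  -5. 104.   5.  39. -94.] [  -4.   28.  -22.   94.   12.   60. -101.]
-1 90 -15 [-12.  37.  -9. 104.   9.  40. -82.] [  0.  29. -28.  94.  15.  61. -89.]
-1 90 15 [ -18.   37.   -0.  104.    0.   39. -105.] [  -7.   28.  -17.   94.    9.   59. -113.]
```

The white pot at top (325,120), scene (377,266), may be in the way of a side approach, so I locate it.

```bash
python3 - <<'E'
from h import *
t=np.load("top0.npz");s=np.load("scene0.npz")
for n,a,b in(("pot lid",(325,121),(377,267)),("pot right edge",(343,121),(397,268)),("jar lid",(192,84),(501,187)),):
    A=[]; B=[]
    for c,p in((t,a),(s,b)):
        u=cv2.undistortPoints(np.array([[p]],float),c["K"],c["D"]).reshape(2)
        d=c["T"][:3,:3]@np.r_[u,1];d/=np.linalg.norm(d);M=np.eye(3)-np.outer(d,d);A.append(M);B.append(M@c["T"][:3,3])
    w=np.linalg.solve(sum(A),sum(B));r=w-BOX;print(n,w,"cab",r@X+.0075,r@Y)
# tool line positions
for el in(35,45,55):
  for h in(0,-15,-25):
    p,R=place_pose(el,-1,head=h);z=R[:,2];y=-R[:,1]
    for back in(.075,.15,.22):
        q=p-z*back; lo=q-y*.0885;r=lo-BOX;print(el,h,back,"lower corner cab",np.round([r@X+.0075,r@Y,lo[2]],3))
E
```

```text
pot lid [ 0.68465516 -0.10559868  0.11493471] cab -0.15153057687658023 -0.25905263958372693
pot right edge [ 0.69903276 -0.1224779   0.16600845] cab -0.14339561544859558 -0.2796789746113859
jar lid [0.74180029 0.21004311 0.19242955] cab 0.004775471201096278 0.02106113876227344
35 0 0.075 lower corner cab [-0.187 -0.16   0.061]
35 0 0.15 lower corner cab [-0.187 -0.222  0.104]
35 0 0.22 lower corner cab [-0.187 -0.279  0.144]
35 -15 0.075 lower corner cab [-0.138 -0.154  0.061]
35 -15 0.15 lower corner cab [-0.122 -0.213  0.104]
35 -15 0.22 lower corner cab [-0.108 -0.269  0.144]
35 -25 0.075 lower corner cab [-0.107 -0.143  0.061]
35 -25 0.15 lower corner cab [-0.081 -0.198  0.104]
35 -25 0.22 lower corner cab [-0.057 -0.25   0.144]
45 0 0.075 lower corner cab [-0.187 -0.153  0.093]
45 0 0.15 lower corner cab [-0.187 -0.206  0.146]
45 0 0.22 lower corner cab [-0.187 -0.256  0.196]
45 -15 0.075 lower corner cab [-0.14  -0.147  0.093]
45 -15 0.15 lower corner cab [-0.126 -0.198  0.146]
45 -15 0.22 lower corner cab [-0.114 -0.246  0.196]
45 -25 0.075 lower corner cab [-0.11  -0.136  0.093]
45 -25 0.15 lower corner cab [-0.088 -0.184  0.146]
45 -25 0.22 lower corner cab [-0.067 -0.229  0.196]
55 0 0.075 lower corner cab [-0.187 -0.141  0.124]
55 0 0.15 lower corner cab [-0.187 -0.184  0.185]
55 0 0.22 lower corner cab [-0.187 -0.224  0.243]
55 -15 0.075 lower corner cab [-0.143 -0.135  0.124]
55 -15 0.15 lower corner cab [-0.132 -0.177  0.185]
55 -15 0.22 lower corner cab [-0.122 -0.215  0.243]
55 -25 0.075 lower corner cab [-0.116 -0.125  0.124]
55 -25 0.15 lower corner cab [-0.097 -0.164  0.185]
55 -25 0.22 lower corner cab [-0.08  -0.2    0.243]
```

The pot sits beside the drawer and is about 0.115 m tall, so I'll place with the tool tilted 45° from the drawer's -y side, where the gripper body clears it. Now I grasp the panel.

```bash
python3 - <<'E'
from h import *
from cell import arm,sense,viewer
arm.move_gripper(.05)
G=grasp_R(-1)
arm.goto([.4535,-.4019,.25],G)
print(arm.servo_line([.4535,-.4019,.109],vel=.12,stop_force=8),sense()["tcp_pos"])
arm.move_gripper(0,20)
s=sense();print(s["opening"],s["finger_force"],s["contact_force"],s["t"])
print(arm.servo_line([.4535,-.4019,.30],vel=.12))
s=sense();print(s["opening"],s["finger_force"],s["tcp_pos"],s["qpos"],s["t"])
a=viewer.snapshot("scene")["pixels"];cv2.imwrite("pics/lift.png",a)
E
```

```text
False [ 0.45396222 -0.40231866  0.10973981]
0.011706967469007108 19.997686743736267 [-0.0551631   0.59548625  0.54355742] 4.325
False
0.011916403408359907 19.99773144721985 [ 0.45320756 -0.40162799  0.29925882] [ 33.50801881  28.58854613   8.55932677  89.06129843  -4.58978156
  62.77782667 -55.89367413] 6.0667
```

View pics/lift.png

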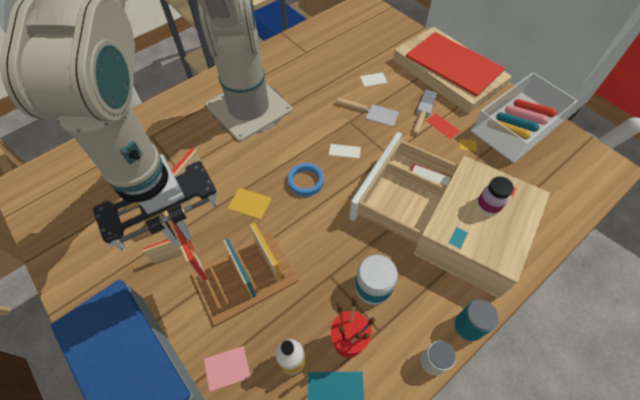

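The red panel is out of the rack at (190,250) in the picture, and the other two are still standing. Next I carry it over the bay, tilt it and lower it.

```bash
python3 - <<'E'
from h import *
from cell import arm,sense,viewer
D=.097
p,R=place_pose(45,-1,.2,d=D);arm.goto(p,R)
s=sense();print(s["tcp_pos"],p,s["opening"],s["t"])
p1,_=place_pose(45,-1,.04,d=D);print(arm.servo_line(p1,vel=.12,stop_force=8))
cv2.imwrite("pics/over.png",np.vstack([cv2.resize(viewer.snapshot("top")["pixels"][60:260,100:380],(560,400)), ]))
cv2.imwrite("pics/over2.png",cv2.resize(viewer.snapshot("scene")["pixels"][110:330,260:580],(800,550)))
print(sense()["qpos"],sense()["t"])
E
```

```text
[0.58056082 0.08814276 0.3055276 ] [0.580334   0.08959707 0.30558936] 0.01144588327484283 7.9667
False
[ 17.7452159   51.23415089 -13.48890741  89.25117414 -31.96727679
  66.27749069 -43.91105856] 9.55
```

View pics/over2.png

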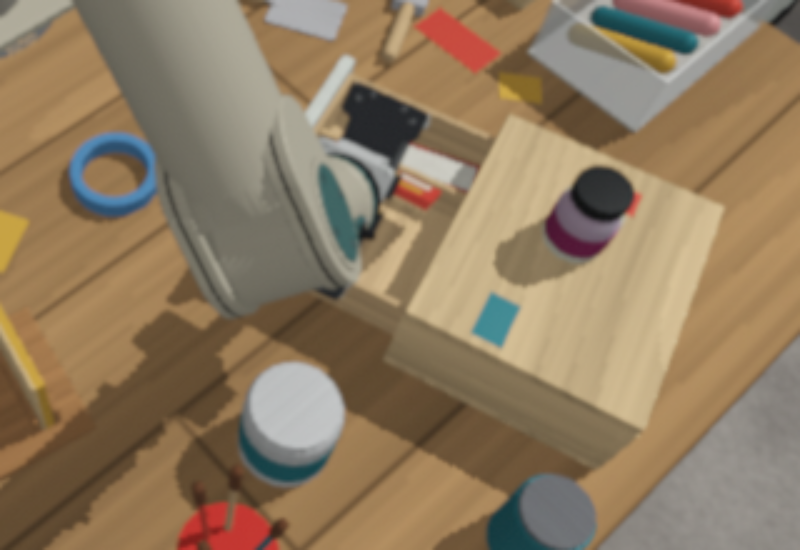

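The painted face points up and the arm clears the pot, jar and cabinet. I lower to contact with a small shift away from the divider, then release and draw back along the fingers.

```bash
python3 - <<'E'
from h import *
from cell import arm,sense,viewer
D=.097
p,R=place_pose(45,-1,.03,y=.022,d=D);print(arm.servo_line(p,vel=.08,stop_force=4))
p,R=place_pose(45,-1,-.012,y=.022,d=D);print(arm.servo_line(p,vel=.03,stop_force=3))
s=sense();b=s["tcp_pos"]+s["orientation"][:,2]*D-BOX
print("bottom cab",b@X+.0075,b@Y,b[2],s["contact_force"],s["t"])
arm.move_gripper(.03)
z=s["orientation"][:,2]
print(arm.servo_line(s["tcp_pos"]-z*.06,vel=.06,stop_force=12))
arm.servo_line(s["tcp_pos"]-z*.06+Z*.15,vel=.2)
arm.goto(cab(-.36,-.03,.28),np.c_[np.cross(-Y,-Z),-Y,-Z])
cv2.imwrite("pics/placed.png",np.hstack([cv2.resize(viewer.snapshot("top")["pixels"][30:230,140:300],(400,500)),cv2.resize(viewer.snapshot("scene")["pixels"][120:300,340:484],(400,500))]))
print(sense()["t"],sense()["tcp_pos"])
E
```

```text
False
True
bottom cab -0.18709030956774483 0.0225099470167446 0.03988726641563582 [ 0.29419639 -1.04758724  4.3845401 ] 10.75
False
14.175 [0.41481985 0.04301729 0.27943581]
```

View pics/placed.png

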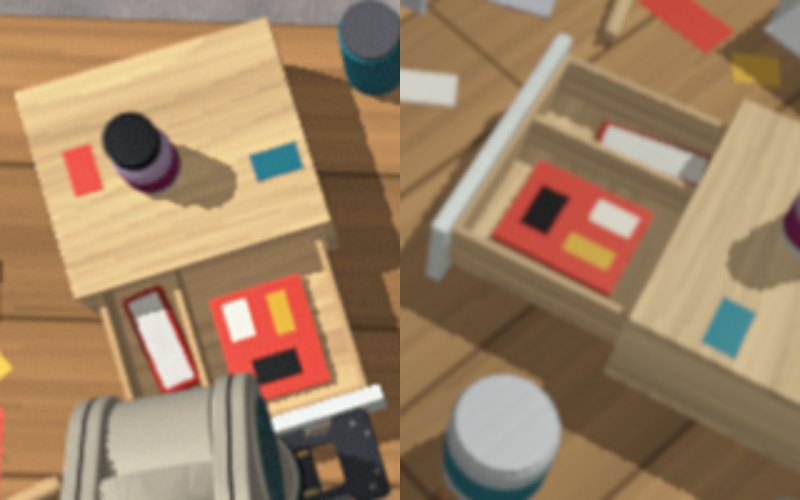

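The panel lies flat with its painted side up, mid-bay (about (270,340) in the left half, (570,225) in the right). Now I push the drawer home.

```bash
python3 - <<'E'
from h import *
from cell import arm,sense,viewer
arm.move_gripper(0,20)
arm.servo_line(cab(-.36,0,.085),vel=.15)
print(arm.servo_line(cab(-.165,0,.085),vel=.08,stop_force=20),sense()["contact_force"]@X)
r=arm.servo_line(cab(-.115,0,.085),vel=.03,stop_force=25)
s=sense();print(r,s["contact_force"]@X,(s["tcp_pos"]-BOX)@X+.0075,s["t"])
arm.sleep(.4)
arm.servo_line(cab(-.25,0,.085),vel=.12)
arm.servo_line(cab(-.30,0,.28),vel=.2)
s=sense();print(s["contact_force"],s["t"])
cv2.imwrite("pics/closed.png",np.hstack([cv2.resize(viewer.snapshot("top")["pixels"][30:230,140:300],(400,500)),cv2.resize(viewer.snapshot("scene")["pixels"][120:300,340:560],(400,327)).repeat(1,0) if 0 else cv2.resize(viewer.snapshot("scene")["pixels"][120:300,380:524],(400,500))]))
E
```

```text
False -1.24496548722718
True 0.30499111305514703 -0.12682600482356443 20.25
[ 0.34963947  0.2824926  -0.23268075] 22.9667
```

View pics/closed.png

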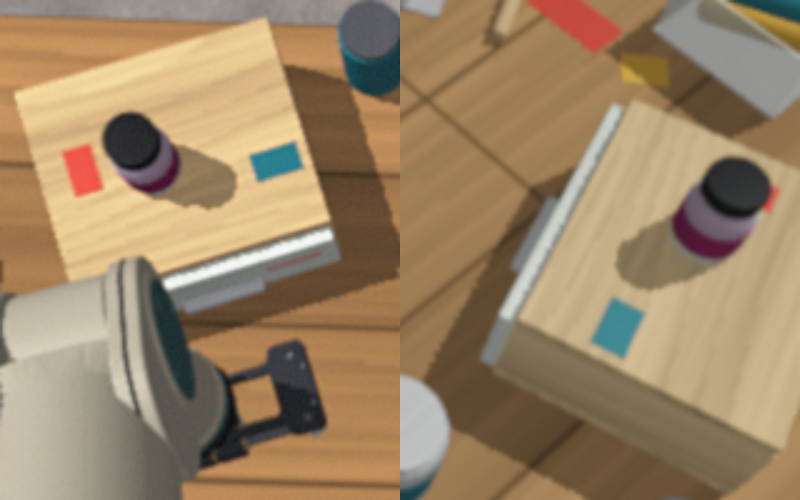

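The drawer front sits against the cabinet with no visible gap and the jar is upright. The force dropped as the push stopped, so I press once more to be sure the catch has seated.

```bash
python3 - <<'E'
from h import *
from cell import arm,sense
arm.servo_line(cab(-.18,0,.085),vel=.2)
r=arm.servo_line(cab(-.11,0,.085),vel=.03,stop_force=18)
s=sense();print(r,s["contact_force"]@X,(s["tcp_pos"]-BOX)@X+.0075,s["t"])
arm.sleep(.4);s=sense();print(s["contact_force"]@X,(s["tcp_pos"]-BOX)@X+.0075)
arm.servo_line(cab(-.25,0,.085),vel=.15)
arm.servo_line(cab(-.30,0,.28),vel=.2)
print(sense()["t"])
E
```

```text
True 0.5340812399808472 -0.1269159311609487 26.1
0.4332495344839362 -0.1272881527017129
28.625
```

The second press met a hard stop at the same place, with the front at about -0.120, which is the home position. I hand the job in.

```bash
python3 -c "
from cell import workorder
print(workorder.finish_job())"
```

```text
the job is handed in; nothing more can be done
None
```

The job is handed in: I laid the red panel flat in the wide bay, painted side up, and pushed the drawer to its hard stop; the other panels were still in the rack after the lift, the jar was still standing after the drawer closed, and the judge's verdict wasn't shown.

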